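Swing the ring light over the chip and switch it on

ROBOT

A 6-joint arm with a two-finger parallel gripper is mounted at the origin on the work surface. World frame = base frame: x ahead of the robot, y to its left, z up, the work surface at z = 0. Lengths are in m, angles in rad, forces in N, time in s.
With the tool pointing down it reaches from about 0.4 to 0.825 m from the base axis. Payload 7 kg.
Tool frame: the origin (TCP) lies midway between the tips of the shut fingers; the grasp point (between the pads) lies 19 mm behind it; z points along the fingers, y is the line along which they close (so a half turn about z gives the same grasp; the last joint's range is limited). The gripper opens to 88 mm and grips with 3 to 60 N. Pads are 19 mm wide; open, the fingers measure 130 mm over their backs; the gripper's body (78 mm by 193 mm) begins 47 mm behind the grasp point.
Start: joints at [-1.032, 0.359, 0.012, 0, -1.224, -0.288], TCP at [0.167, -0.654, 0.227] pointing down, gripper open.
Joint ranges: [-3.07, 3.07], [-1.43, 2.12], [-1.02, 1.25], [-3.03, 1.67], [-3.05, -0], [-3.03, 3.03]. Speed limits (rad/s): [2.39, 2.39, 3.01, 3.14, 3.14, 3.14].

INTERFACE

Orientations are given as [roll, pitch, yaw] about the fixed x, y, z axes, in that order (R = Rz(yaw) Ry(pitch) Rx(roll)).
In Python, from station import get_state, grab_frame, calibration, job_done, boxes_of, regions_of, spot_point gives the robot as it stands. The module is installed in compiled form; this text tells all that it offers.
- The arm moves only by the tool arm_command, never from a script. Its argument "commands" is a list of rows, each an object of numbers: "tx", "ty", "tz": the shift along the tool's x, y, z each as a share of 25 cm, from -1 to 1; "twist": the turn about the tool's z as a share of 180 degrees, from -1 to 1. A call has exactly 8 rows; each row is the pose to reach, as a shift and turn from the pose commanded when the call began, along the tool's axes at that moment, turning the shorter way round; what a row does not reach only later rows make up. A row lasts 1/12 s, in which the tool goes at most 41.7 mm and 7.16 degrees, less where a joint would pass 70% of its speed; a pose out of reach is approached as far as the arm can. A call with a number of a shift or a turn outside -1 to 1 is refused whole. A call with a gripper value outside its range is refused whole. "claw" is the opening, from 0 (shut) to 1 (fully open), set as the call begins (left out, the last holds). The fingers move at their own pace and stop on an object; "grip_force" is the grip in N (left out, the last holds). Time passes only in rows, so rows that repeat a pose let the fingers close, or fill a call up. It gives the time, the measured TCP pose, the force, the opening and the grip force at its end, in the units of the state.
- get_state(): the state, without advancing time (a new reading comes with each control period).
- grab_frame(name): name is "scene" or "top" or "wrist"; returns the picture (384x512x3 uint8, red, green, blue); there is no depth.
- calibration(name): a dict with "camera_matrix" (3x3 intrinsics, pixels), "extrinsics" (4x4, takes a point from camera to world coordinates). Camera axes: x right, y down, z forward; pixel columns grow to the right and rows downward; lengths in m; the calibration is good to about 2 mm. The wrist camera is an equidistant fisheye: a pixel r from the principal point sees the ray r / f radians off the axis. A picture is of the moment at which its call begins: read the wrist's pose just before it. calibration takes no time and is no camera call; for the wrist camera it gives the pose at the moment of the call.
- job_done(): hands the job in; it is judged then, once.
Trained networks look in the newest picture that a camera, given by its name, has taken for a name from the list of things; names that differ only in an ending like _2 or _b are one class to them, and where a whole thing is asked for, a point or a joint stands for the part that bears it (a point fixed in the world has none). Each returns a list of dicts, best first, with "score" (0 to 1); they miss things now and then, are a little off and sometimes report something else, mostly with a low value. They report only what shows in the picture. A call takes as long as a camera call. They do not tell look-alikes from the thing itself.
- boxes_of(query, camera): "rect" ([left, top, right, bottom] in pixels, round what is visible of it).
- regions_of(query, camera): "region" (384x512 bool, what is visible of it) and "rect" ([left, top, right, bottom] in pixels, round what is visible of it).
- spot_point(query, camera): "uv" ([column, row] in pixels: a listed point, or the origin of a listed thing).
The state is a dict: "t": time; "q": joint angles; "qd": joint speeds; "joint_efforts": joint torques, N m; "eef_pos": TCP position; "ee_rot": TCP orientation; "force": force on the tool from outside, world axes, zero at the start; "moment": the same for the moment, N m; "width": finger opening in m; "gripper_force": force on a finger pad.
Only numpy, scipy, OpenCV 4.12 (cv2) and the standard library are available. Lean on these libraries where they do the work, as an engineer would, in place of code of your own. Each camera call takes 0.05 s, during which the arm holds its last target. There are 200 camera calls.

TASK

Get the circuit board ready for inspection: with one finger, push the ring light's arm sideways round its post until the ring is centred above the large square chip, then press the button on the control box fully down and let it come back up. Do not pinch or lift the arm, and leave the board, dish, mug and screwdriver where they are.

Things in the scene. Friction and masses are not known exactly. Their poses are not given: they have to be found in the camera images.
- lamp: Fixed bench stand of the ring light: round dark steel base, 110 mm diameter and 16 mm thick, with an upright steel post 18 mm in diameter whose top is 184 mm above the bench. Origin on the post's axis at bench level, z up. Its position and yaw vary; it cannot move. At joint value 0 the arm points along its -x axis.
- lamp_arm (a joint): Turn of the lamp arm about the vertical post, rad: 0 when the arm points along the stand's -x, growing anticlockwise seen from above, stops at -1.3 and 1.3. It has friction: it stays where it is left, and pushing it 120 mm from the post takes about 2.5 N. Starts between -0.35 and 0.35.
- ring_center (a point): Centre of the white ring at the end of the arm, 200 mm from the post's axis and 142 mm above the bench. The ring is level, 94 mm outside and 68 mm inside diameter, and spans 132 to 152 mm above the bench. A black hub of 38 mm diameter joins the arm to the post (136 to 156 mm high), with a 35 mm collar under it.
- rod_left: One of the arm's two parallel level steel rods, 8 mm thick, centre lines 144 mm above the bench and 9 mm either side of the arm's centre line: 26 mm wide overall. Bare from 20 to 143 mm from the post's axis; then a black block 30 mm wide (to 156 mm) joins them to the ring. Origin on the post's axis at bench level; own -x points to the ring. This rod is on the +y side.
- rod_right: The other rod, 9 mm to the arm's -y side. Origin on the post's axis at bench level; turns with the arm.
- collar (a joint): Height, m, by which the arm has been lifted up its post: 0 resting on its stop, at most 0.04. The arm rests by its own weight (about 0.4 kg).
- chip (a point): Top centre of the large square black chip, 24 x 24 mm, 17 mm above the bench, in the middle of the loose green circuit board (84 x 64 mm, 150 g, on 10 mm stand-offs; tallest part 24 mm high). The board lies to one side of the arm, the dish to the other. The chip is within 12 mm of the circle on which the ring's centre travels, at an arm angle of about 0.75 rad either way.
- button (a joint): Travel of the button, m: 0 up, 0.006 fully down. A spring returns it; fully down takes 4.5 N.
- button_top (a point): Centre of the top of the round grey push button, 26 mm in diameter, pressed straight down, in a black housing on the grey control box. The box is fixed to the bench, 80 x 90 mm and 58 mm high, to the far left or far right; the mug stands on the other side.
- dish: Loose steel dish, 84 mm wide, 35 mm high. Origin at its underside. Leave alone.
- mug: Loose white mug, 76 mm wide, 90 mm high, with a handle. Origin at its underside. Leave alone.
- screwdriver: Loose screwdriver, 150 mm long, lying on the bench between robot and lamp. Leave alone.
Mind the look-alikes: they are no part of the job. What is shaped like the part that bears chip but orange is not meant.

How it is judged:
On the way, in this order (a step that is already met when the one before it is completed fails the run):
1. the ring is over the chip and the arm is still (horizontal distance between ring_center and chip below 0.02 m and angular speed of rod_left below 0.05 rad/s), for 0.3 s.
2. the button is pressed down with the ring over the chip (horizontal distance between ring_center and chip below 0.02 m and value of joint button above 0.0048 m), for 0.05 s.
3. the button has come back up (value of joint button below 0.0015 m), for 0.1 s.
At the end, for the whole second after the job is handed in: The ring's centre is within 20 mm of the chip's centre seen from above, the arm is at rest and not lifted, the button has been pressed (at least 4.8 of its 6 mm) after that and is up again, the board has moved less than 12 mm and dish, mug and screwdriver less than 20 mm (all of step 1 and value of joint button below 0.0015 m and value of joint collar below 0.004 m and distance of chip from where it was at the start of the episode below 0.012 m and distance of each of dish, mug, screwdriver from where it was at the start of the episode below 0.02 m); the robot touches nothing.
It fails at once if the dish, mug or screwdriver is moved (distance of any of dish, mug, screwdriver from where it was at the start of the episode above 0.02 m).
It fails at once if the circuit board is pushed or lifted (distance of chip from where it was at the start of the episode above 0.012 m).
It fails at once if the lamp arm is lifted up its post (value of joint collar above 0.01 m).
It fails at once if the arm is pinched: fingers press on both rods at once (contact force between the fingers and rod_left above 2 N and contact force between the fingers and rod_right above 2 N).
It fails at once if the button is pressed while the ring is not yet over the chip (value of joint button above 0.003 m and horizontal distance between ring_center and chip above 0.024 m).
It also fails if it takes over 58 s, if anything falls off the work surface, if the arm or the gripper's body presses on something with over 40 N, if the wrist force passes 120 N, or if a joint passes its speed limit or range.

## Working session

There is one attempt and no reset: what is moved stays moved. The work goes in short steps, Python scripts to look and compute and a tool call to move; the robot and the scene stay as the last step left them, time stands still between calls to the robot, and variables do not carry over. Pictures are saved under pics/ and viewed, at most 10 in all, crops included, and the job is handed in when it is done.

Besides the shell and the picture viewer there is one more tool, called after ">>>" in YAML: its name, and indented under it one key for each argument. arm_command: Moves the arm, as the interface text tells. Shift numbers are shares of 25 cm and turn numbers shares of 180 degrees, none past 1 either way. Its arguments: {"type":"object","properties":{"commands":{"type":"array"},"claw":{"type":"number"},"grip_force":{"type":"number"}},"required":["commands"]}

```bash
mkdir -p pics
cat > h.py <<'E'
import numpy as np, cv2
from station import *
def ray(name,uv):
    c=calibration(name);K=np.array(c["camera_matrix"]);T=np.array(c["extrinsics"])
    d=np.array([(uv[0]-K[0,2])/K[0,0],(uv[1]-K[1,2])/K[1,1],1.])
    return T[:3,3],T[:3,:3]@d
def atz(name,uv,z):
    o,d=ray(name,uv);return o+d*(z-o[2])/d[2]
E
python3 - <<'E'
from h import *
s=get_state();print(s["t"],s["eef_pos"],s["ee_rot"],s["width"],s["force"])
ims=[]
H=dict(chip=.017,ring_center=.142,button_top=None,lamp=0,dish=0,mug=0,screwdriver=.01)
for n in("top","scene"):
    im=grab_frame(n);cv2.imwrite(f"pics/{n}.png",im[...,::-1])
    for q,z in H.items():
        for r in spot_point(q,n)[:3]:
            print(n,q,round(r["score"],2),np.round(r["uv"],1),np.round(atz(n,r["uv"],.066 if z is None else z),4))
E
```

```text
0.0 [ 0.16737467 -0.6534239   0.22562266] [ 3.13994475e+00 -1.49168416e-04 -2.89088910e+00] 0.08764451691974127 [0.42220503 0.07743056 0.20129455]
top chip 0.97 [217.6 261.1] [0.408  0.1184 0.017 ]
top chip 0.9 [207.7 154.5] [0.677  0.1503 0.017 ]
top chip 0.61 [206.1 205.3] [0.5464 0.1508 0.017 ]
top ring_center 0.97 [277.6 227.2] [ 0.4888 -0.0267  0.142 ]
top button_top 0.44 [408.  248.7] [ 0.4448 -0.3321  0.066 ]
top lamp 0.93 [264.9 150.4] [0.6925 0.0042 0.    ]
top dish 0.72 [313.  210.5] [ 0.5372 -0.1195  0.    ]
top mug 0.85 [131.5 248.6] [0.4357 0.341  0.    ]
top screwdriver 0.56 [259.1 271.8] [0.3828 0.0155 0.01  ]
top screwdriver 0.35 [205.5 203.9] [0.5506 0.1536 0.01  ]
scene chip 0.79 [312.9 195.2] [0.4061 0.1158 0.017 ]
scene chip 0.77 [311.7 239.7] [0.5532 0.1482 0.017 ]
scene chip 0.75 [301.  283.6] [0.6804 0.1562 0.017 ]
scene ring_center 0.61 [251.4 163.9] [ 0.4904 -0.0202  0.142 ]
scene button_top 0.59 [144.5 145.4] [ 0.4241 -0.3366  0.066 ]
scene lamp 0.83 [231.7 274.4] [0.6942 0.0082 0.    ]
scene dish 0.76 [201.5 205.2] [ 0.5186 -0.1377  0.    ]
scene mug 0.59 [405.  234.5] [0.4462 0.3489 0.    ]
scene screwdriver 0.83 [275.5 186. ] [0.3973 0.0161 0.01  ]
```

View pics/top.png

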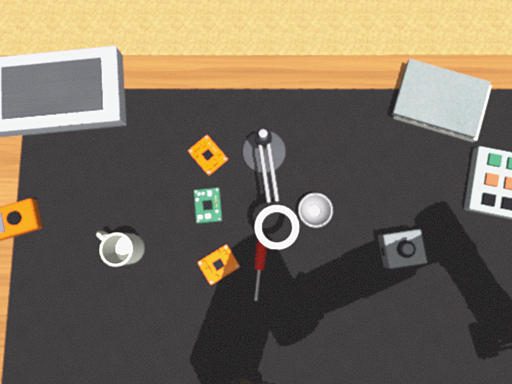

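View pics/scene.png

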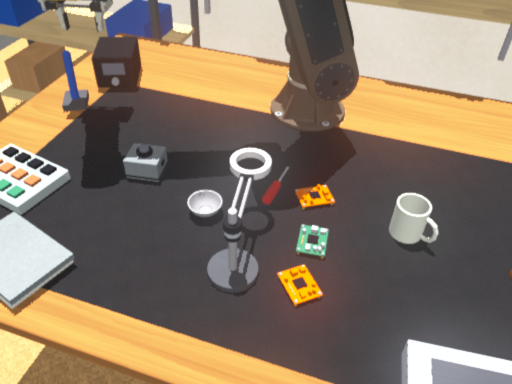

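The top view shows the green board at about (207,205), between two orange decoys at (208,155) and (218,264). The ring is at (277,227), the post at (264,150), the dish at (315,210), the control box at (404,249) and the mug at (122,248). The arm therefore has to swing clockwise towards the board, pushed from the dish side.

```bash
cat >> h.py <<'E'
def tri(a,b):
    (o1,d1),(o2,d2)=a,b
    A=np.stack([d1,-d2],1);t=np.linalg.lstsq(A,o2-o1,rcond=None)[0]
    p,q=o1+d1*t[0],o2+d2*t[1];return (p+q)/2,np.linalg.norm(p-q)
from scipy.spatial.transform import Rotation as R
def shift(target,yaw_deg=None):
    s=get_state();r=R.from_euler("xyz",s["ee_rot"]).as_matrix()
    d=r.T@(np.array(target)-s["eef_pos"])/.25
    yaw=np.degrees(s["ee_rot"][2]);tw=0 if yaw_deg is None else (-(yaw_deg-yaw)+180)%360-180
    print("t",round(s["t"],2),"pos",np.round(s["eef_pos"],4),"yaw",round(yaw,1),"shift",np.round(d,3),"twist",round(tw/180,3))
E
python3 - <<'E'
from h import *
def P(q,n,i): return ray(n,spot_point(q,n)[i]["uv"])
for q in("ring_center","button_top","lamp"):
    print(q,tri(P(q,"top",0),P(q,"scene",0)))
# green board by colour + rods
for n in("top","scene"):
    im=cv2.imread(f"pics/{n}.png");h=cv2.cvtColor(im,cv2.COLOR_BGR2HSV)
    m=cv2.inRange(h,(60,90,40),(90,255,255));k=cv2.connectedComponentsWithStats(m)
    for st in k[2][1:]:
        if st[4]>60:
            c=st[:2]+(st[2:4]-1)/2;print(n,st,np.round(atz(n,c,.013),4))
    for q in("rod_left","rod_right"):
        for r in boxes_of(q,n)[:1]:print(n,q,r)
shift((.584,-.075,.227),-195)
E
```

```text
ring_center (array([ 0.48808667, -0.02396516,  0.13945551]), np.float64(0.005812969421847458))
button_top (array([ 0.44467061, -0.32448173,  0.08378442]), np.float64(0.00266295565830675))
lamp (array([ 0.69263904,  0.00581595, -0.00265484]), np.float64(0.003304130102556367))
top [488 154  14  12 132] [ 0.6691 -0.5739  0.013 ]
top [194 187  28  36 476] [0.5489 0.1479 0.013 ]
top rod_right {'rect': [266.7, 145.2, 279.8, 199.7], 'score': 0.76}
scene [  0 179  11  12  83] [ 0.6315 -0.6247  0.013 ]
scene [  7 186  17  11 115] [ 0.6431 -0.5852  0.013 ]
scene [297 225  24  30 212] [0.5514 0.1407 0.013 ]
scene [317 228  11  18  99] [0.5318 0.1677 0.013 ]
scene rod_left {'rect': [240.4, 177.8, 253.6, 217.8], 'score': 0.72}
scene rod_right {'rect': [231.9, 191.1, 240.8, 208.0], 'score': 0.46}
t 1.3 pos [ 0.1675 -0.6539  0.2266] yaw -165.6 shift [-2.188e+00  1.830e+00 -2.000e-03] twist 0.163
```

>>> arm_command:
  commands:
    - {"tx": -0.1,"ty": 0.08}
    - {"tx": -0.22,"ty": 0.18}
    - {"tx": -0.34,"ty": 0.28}
    - {"tx": -0.46,"ty": 0.38}
    - {"tx": -0.58,"ty": 0.48}
    - {"tx": -0.68,"ty": 0.57}
    - {"tx": -0.73,"ty": 0.61}
    - {"tx": -0.73,"ty": 0.61}
  claw: 0

```text
invalid input
```

>>> arm_command:
  commands:
    - {"tx": -0.1,"ty": 0.08}
    - {"tx": -0.22,"ty": 0.18}
    - {"tx": -0.34,"ty": 0.28}
    - {"tx": -0.46,"ty": 0.38}
    - {"tx": -0.58,"ty": 0.48}
    - {"tx": -0.68,"ty": 0.57}
    - {"tx": -0.73,"ty": 0.61}
    - {"tx": -0.73,"ty": 0.61}

```text
invalid input
```

```bash
python3 -c "
from h import *
shift((.584,-.075,.227),-195);print(get_state()['width'])"
```

```text
t 1.3 pos [ 0.1675 -0.6539  0.2266] yaw -165.6 shift [-2.188e+00  1.830e+00 -2.000e-03] twist 0.163
0.0876815101895015
```

Rows probably need all four numbers.

>>> arm_command:
  commands:
    - {"tx": -0.1,"ty": 0.08,"tz": 0,"twist": 0}
    - {"tx": -0.22,"ty": 0.18,"tz": 0,"twist": 0}
    - {"tx": -0.34,"ty": 0.28,"tz": 0,"twist": 0}
    - {"tx": -0.46,"ty": 0.38,"tz": 0,"twist": 0}
    - {"tx": -0.58,"ty": 0.48,"tz": 0,"twist": 0}
    - {"tx": -0.68,"ty": 0.57,"tz": 0,"twist": 0}
    - {"tx": -0.73,"ty": 0.61,"tz": 0,"twist": 0}
    - {"tx": -0.73,"ty": 0.61,"tz": 0,"twist": 0}
  claw: 0

```text
t: 1.97
eef_pos: [0.3083, -0.4586, 0.2273]
ee_rot: [-3.141, 0.001, -2.888]
force: [0.3, 0.3, 0.5]
width: 0.04
gripper_force: 0.0
```

>>> arm_command:
  commands:
    - {"tx": -0.1,"ty": 0.08,"tz": 0,"twist": 0}
    - {"tx": -0.22,"ty": 0.18,"tz": 0,"twist": 0}
    - {"tx": -0.34,"ty": 0.28,"tz": 0,"twist": 0}
    - {"tx": -0.46,"ty": 0.38,"tz": 0,"twist": 0}
    - {"tx": -0.58,"ty": 0.48,"tz": 0,"twist": 0}
    - {"tx": -0.68,"ty": 0.57,"tz": 0,"twist": 0}
    - {"tx": -0.73,"ty": 0.61,"tz": 0,"twist": 0}
    - {"tx": -0.73,"ty": 0.61,"tz": 0,"twist": 0}

```text
t: 2.63
eef_pos: [0.4472, -0.266, 0.2267]
ee_rot: [-3.141, 0.001, -2.888]
force: [-0.1, -0.6, 0.6]
width: 0.0005
gripper_force: 0.0
```

```bash
python3 -c "
from h import *
shift((.584,-.08,.227),-195);print(get_state()['width'])"
```

```text
t 2.63 pos [ 0.4472 -0.266   0.2267] yaw -165.5 shift [-0.716  0.583 -0.001] twist 0.164
0.0005172571439482353
```

>>> arm_command:
  commands:
    - {"tx": -0.1,"ty": 0.08,"tz": 0,"twist": 0.02}
    - {"tx": -0.22,"ty": 0.18,"tz": 0,"twist": 0.05}
    - {"tx": -0.34,"ty": 0.28,"tz": 0,"twist": 0.08}
    - {"tx": -0.46,"ty": 0.38,"tz": 0,"twist": 0.11}
    - {"tx": -0.58,"ty": 0.48,"tz": 0,"twist": 0.14}
    - {"tx": -0.68,"ty": 0.55,"tz": 0,"twist": 0.16}
    - {"tx": -0.71,"ty": 0.58,"tz": 0,"twist": 0.16}
    - {"tx": -0.71,"ty": 0.58,"tz": 0,"twist": 0.16}

```text
t: 3.3
eef_pos: [0.5826, -0.0822, 0.2259]
ee_rot: [-3.141, -0.001, 2.892]
force: [0.3, -1.0, -0.1]
width: -0.0
gripper_force: 0.0
```

Run:
```python
from h import *
shift((.584,-.08,.128),-195)
a=grab_frame("top");
for q in("ring_center","rod_right","lamp","chip"):
    for r in spot_point(q,"top")[:3]:print(q,round(r["score"],2),np.round(atz("top",r["uv"],{"ring_center":.142,"chip":.017}.get(q,0)),4))
b=grab_frame("scene")
for q in("ring_center","button_top"):
    for r in spot_point(q,"scene")[:2]:print(q,round(r["score"],2),r["uv"],np.round(atz("scene",r["uv"],.142 if q[0]=="r" else .07),4))
cv2.imwrite("pics/b.png",cv2.hconcat([cv2.resize(a[100:300,150:350],(400,400)),cv2.resize(b[100:300,150:350],(400,400))])[...,::-1])
```

```text
t 3.3 pos [ 0.5826 -0.0822  0.2259] yaw 165.7 shift [-0.004  0.01   0.392] twist 0.004
ring_center 0.6 [ 0.4799 -0.0235  0.142 ]
chip 0.71 [0.4071 0.1184 0.017 ]
chip 0.56 [0.5527 0.1548 0.017 ]
ring_center 0.88 [249.4, 164.0] [ 0.4923 -0.0243  0.142 ]
```

View pics/b.png

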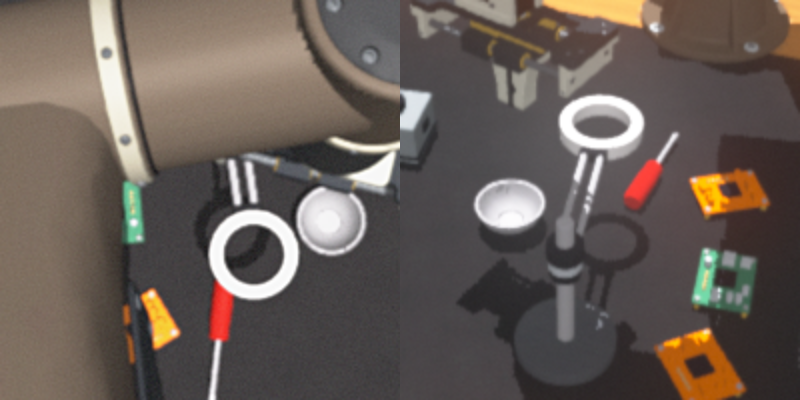

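The scene crop shows the finger beyond the ring on the dish side, with a clear gap to the rods. Next I lower it.

>>> arm_command:
  commands:
    - {"tx": 0,"ty": 0,"tz": 0.07,"twist": 0}
    - {"tx": 0,"ty": 0,"tz": 0.15,"twist": 0}
    - {"tx": 0,"ty": 0,"tz": 0.23,"twist": 0}
    - {"tx": 0,"ty": 0,"tz": 0.3,"twist": 0}
    - {"tx": 0,"ty": 0,"tz": 0.36,"twist": 0}
    - {"tx": 0,"ty": 0,"tz": 0.39,"twist": 0}
    - {"tx": 0,"ty": 0,"tz": 0.39,"twist": 0}
    - {"tx": 0,"ty": 0,"tz": 0.39,"twist": 0}

```text
t: 4.37
eef_pos: [0.5815, -0.0836, 0.1294]
ee_rot: [-3.141, 0.0, 2.89]
force: [-0.3, 0.1, 0.8]
width: 0.0003
gripper_force: 0.0
```

Run:
```python
from h import *
# finger centre at radius .118 on the arm, offset 13+h on the -y side, for arm directions a
post=np.array([.693,.006])
for a in (186,178,170,162,154,148,142,138,135):
    u=np.array([np.cos(np.radians(a)),np.sin(np.radians(a))]);nr=np.array([-u[1],u[0]])
    rel=np.radians(a-162); h=.021*abs(np.cos(rel))+.0095*abs(np.sin(rel))
    p=post+.118*u+(.013+h)*nr
    print(a,np.round(p,3),end=" ");shift((*p,.128))
```

```text
186 [ 0.579 -0.042] t 4.37 pos [ 0.5815 -0.0836  0.1294] yaw 165.6 shift [0.049 0.158 0.006] twist 0.0
178 [ 0.574 -0.026] t 4.37 pos [ 0.5815 -0.0836  0.1294] yaw 165.6 shift [0.087 0.217 0.006] twist 0.0
170 [ 0.571 -0.008] t 4.37 pos [ 0.5815 -0.0836  0.1294] yaw 165.6 shift [0.117 0.282 0.006] twist 0.0
162 [0.57 0.01] t 4.37 pos [ 0.5815 -0.0836  0.1294] yaw 165.6 shift [0.137 0.352 0.006] twist 0.0
154 [0.572 0.026] t 4.37 pos [ 0.5815 -0.0836  0.1294] yaw 165.6 shift [0.148 0.415 0.006] twist 0.0
148 [0.574 0.038] t 4.37 pos [ 0.5815 -0.0836  0.1294] yaw 165.6 shift [0.15  0.465 0.006] twist 0.0
142 [0.578 0.05 ] t 4.37 pos [ 0.5815 -0.0836  0.1294] yaw 165.6 shift [0.147 0.515 0.005] twist 0.0
138 [0.581 0.058] t 4.37 pos [ 0.5815 -0.0836  0.1294] yaw 165.6 shift [0.142 0.549 0.005] twist 0.0
135 [0.584 0.064] t 4.37 pos [ 0.5815 -0.0836  0.1294] yaw 165.6 shift [0.137 0.574 0.005] twist 0.0
```

>>> arm_command:
  commands:
    - {"tx": 0.02,"ty": 0.06,"tz": 0,"twist": 0}
    - {"tx": 0.04,"ty": 0.12,"tz": 0,"twist": 0}
    - {"tx": 0.06,"ty": 0.17,"tz": 0,"twist": 0}
    - {"tx": 0.09,"ty": 0.22,"tz": 0,"twist": 0}
    - {"tx": 0.11,"ty": 0.27,"tz": 0,"twist": 0}
    - {"tx": 0.13,"ty": 0.32,"tz": 0,"twist": 0}
    - {"tx": 0.14,"ty": 0.36,"tz": 0,"twist": 0}
    - {"tx": 0.14,"ty": 0.36,"tz": 0,"twist": 0}

```text
t: 5.03
eef_pos: [0.57, 0.0146, 0.1294]
ee_rot: [3.141, 0.0, 2.891]
force: [-0.7, 0.5, -0.1]
width: 0.0001
gripper_force: 0.0
```

```bash
cat > look.py <<'E'
from h import *
post=np.array([.693,.006])
shift((.584,.064,.128));print(get_state()["force"])
for n in("top","scene"):
    grab_frame(n)
    for r in spot_point("ring_center",n)[:2]:
        p=atz(n,r["uv"],.142);d=p[:2]-post;print(n,round(r["score"],2),np.round(r["uv"],1),np.round(p,4),"rad",round(np.hypot(*d),3),"ang",round(np.degrees(np.arctan2(d[1],d[0]))%360,1))
E
python3 look.py
```

```text
t 5.03 pos [0.57   0.0146 0.1294] yaw 165.7 shift [-0.005  0.205  0.006] twist 0.0
[-0.74805533  0.53179587 -0.05377427]
scene 0.68 [290.  177.7] [0.5067 0.0748 0.142 ] rad 0.199 ang 159.7
```

>>> arm_command:
  commands:
    - {"tx": 0.0,"ty": 0.03,"tz": 0,"twist": 0}
    - {"tx": 0.01,"ty": 0.06,"tz": 0,"twist": 0}
    - {"tx": 0.01,"ty": 0.09,"tz": 0,"twist": 0}
    - {"tx": 0.01,"ty": 0.11,"tz": 0,"twist": 0}
    - {"tx": 0.005,"ty": 0.13,"tz": 0,"twist": 0}
    - {"tx": 0.005,"ty": 0.145,"tz": 0,"twist": 0}
    - {"tx": 0.0,"ty": 0.155,"tz": 0,"twist": 0}
    - {"tx": 0.0,"ty": 0.155,"tz": 0,"twist": 0}

```text
t: 5.9
eef_pos: [0.5796, 0.0508, 0.1289]
ee_rot: [3.141, -0.0, 2.89]
force: [-1.3, 0.5, 0.3]
width: 0.0003
gripper_force: 0.6
```

```bash
python3 look.py; python3 -c "
from h import *
cv2.imwrite('pics/c.png',cv2.resize(grab_frame('scene')[100:320,180:400],(600,600))[...,::-1])"
```

```text
t 5.9 pos [0.5796 0.0508 0.1289] yaw 165.6 shift [-0.004  0.055  0.004] twist 0.0
[-1.27030339  0.54461115  0.31898854]
top 0.59 [207. 209.] [0.5269 0.128  0.142 ] rad 0.206 ang 143.7
scene 0.79 [315.1 189.4] [0.5254 0.1356 0.142 ] rad 0.212 ang 142.3
```

View pics/c.png

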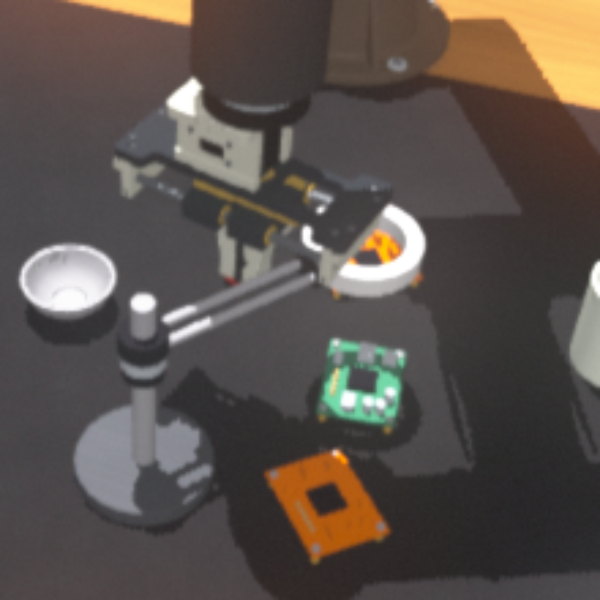

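The scene crop shows the shut fingers on the near rod, and the ring at crop (365,250) still short of the board at (362,380). I need about 7° more.

>>> arm_command:
  commands:
    - {"tx": 0.0,"ty": 0.01,"tz": 0,"twist": 0}
    - {"tx": 0.0,"ty": 0.02,"tz": 0,"twist": 0}
    - {"tx": -0.005,"ty": 0.03,"tz": 0,"twist": 0}
    - {"tx": -0.005,"ty": 0.04,"tz": 0,"twist": 0}
    - {"tx": -0.01,"ty": 0.05,"tz": 0,"twist": 0}
    - {"tx": -0.01,"ty": 0.055,"tz": 0,"twist": 0}
    - {"tx": -0.01,"ty": 0.055,"tz": 0,"twist": 0}
    - {"tx": -0.01,"ty": 0.055,"tz": 0,"twist": 0}

```text
t: 6.82
eef_pos: [0.5856, 0.0631, 0.129]
ee_rot: [3.141, 0.0, 2.89]
force: [-0.4, -1.2, 0.2]
width: 0.0005
gripper_force: 0.7
```

```bash
python3 look.py
python3 - <<'E'
from h import *
a=grab_frame("top");b=grab_frame("scene")
for n in("top","scene"):
    for r in spot_point("chip",n)[:3]:print(n,round(r["score"],2),np.round(atz(n,r["uv"],.017),4))
cv2.imwrite("pics/d.png",cv2.hconcat([cv2.resize(a[110:290,120:300],(400,400)),cv2.resize(b[120:300,220:400],(400,400))])[...,::-1])
E
```

```text
t 6.82 pos [0.5856 0.0631 0.129 ] yaw 165.6 shift [0.007 0.002 0.004] twist 0.0
[-0.44739995 -1.19421309  0.20000856]
top 0.72 [200.4 204.1] [0.5376 0.1429 0.142 ] rad 0.207 ang 138.6
scene 0.96 [319.6 198. ] [0.5486 0.1507 0.142 ] rad 0.204 ang 134.9
top 0.88 [0.5523 0.151  0.017 ]
top 0.62 [0.4086 0.1152 0.017 ]
scene 0.73 [0.6722 0.1549 0.017 ]
scene 0.65 [0.4098 0.1185 0.017 ]
```

View pics/d.png

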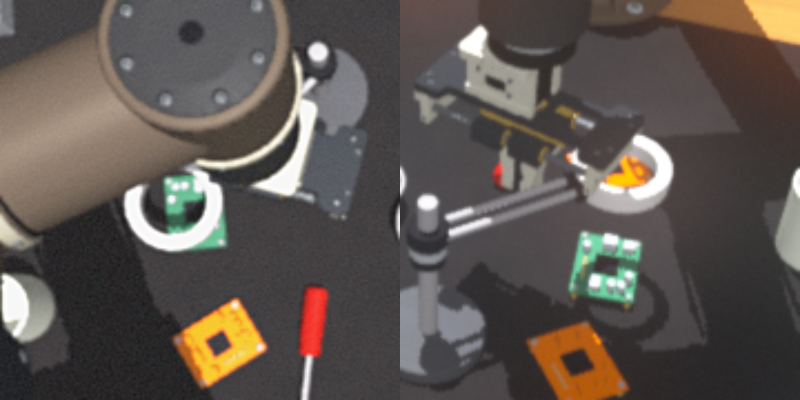

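The top crop shows the ring at about (172,205), roughly over the green board, but partly hidden by the robot. I'll back off and measure with a clear view.

>>> arm_command:
  commands:
    - {"tx": 0,"ty": -0.04,"tz": 0,"twist": 0}
    - {"tx": 0,"ty": -0.12,"tz": 0,"twist": 0}
    - {"tx": 0,"ty": -0.22,"tz": 0,"twist": 0}
    - {"tx": 0,"ty": -0.32,"tz": -0.05,"twist": 0}
    - {"tx": 0,"ty": -0.42,"tz": -0.15,"twist": 0}
    - {"tx": 0,"ty": -0.5,"tz": -0.27,"twist": 0}
    - {"tx": 0,"ty": -0.55,"tz": -0.35,"twist": 0}
    - {"tx": 0,"ty": -0.58,"tz": -0.38,"twist": 0}

```text
t: 7.88
eef_pos: [0.5501, -0.0794, 0.2279]
ee_rot: [3.14, 0.005, 2.889]
force: [-0.6, 0.4, 0.7]
width: 0.0007
gripper_force: 0.0
```

>>> arm_command:
  commands:
    - {"tx": 0.1,"ty": -0.1,"tz": 0,"twist": 0}
    - {"tx": 0.2,"ty": -0.2,"tz": 0,"twist": 0}
    - {"tx": 0.3,"ty": -0.3,"tz": 0,"twist": 0}
    - {"tx": 0.4,"ty": -0.4,"tz": 0,"twist": 0}
    - {"tx": 0.5,"ty": -0.5,"tz": 0,"twist": 0}
    - {"tx": 0.55,"ty": -0.55,"tz": 0,"twist": 0}
    - {"tx": 0.55,"ty": -0.55,"tz": 0,"twist": 0}
    - {"tx": 0.55,"ty": -0.55,"tz": 0,"twist": 0}

```text
t: 8.55
eef_pos: [0.3814, -0.1769, 0.2243]
ee_rot: [3.141, 0.001, 2.888]
force: [0.0, 0.3, 1.2]
width: 0.0003
gripper_force: 0.0
```

```bash
python3 look.py
python3 - <<'E'
from h import *
a=grab_frame("top");b=grab_frame("scene")
for n in("top","scene"):
  for q,z in(("chip",.017),("button_top",.07)):
    for r in spot_point(q,n)[:3]:print(n,q,round(r["score"],2),np.round(r["uv"],1),np.round(atz(n,r["uv"],z),4))
cv2.imwrite("pics/e.png",cv2.hconcat([cv2.resize(a[110:290,120:300],(400,400)),cv2.resize(b[90:270,220:400],(400,400))])[...,::-1])
E
```

```text
t 8.55 pos [ 0.3814 -0.1769  0.2243] yaw 165.5 shift [-0.543  1.136  0.386] twist 0.0
[0.01708506 0.34420682 1.22684784]
top 0.6 [197.8 204.2] [0.5373 0.1486 0.142 ] rad 0.211 ang 137.5
scene 0.76 [319.1 197.2] [0.5466 0.1492 0.142 ] rad 0.205 ang 135.6
top chip 0.81 [219.6 260.3] [0.4101 0.1135 0.017 ]
top chip 0.74 [210.7 156. ] [0.6731 0.1425 0.017 ]
top chip 0.65 [205.1 202. ] [0.5548 0.1536 0.017 ]
scene chip 0.87 [311.3 236.8] [0.5449 0.1453 0.017 ]
scene chip 0.72 [314.2 195.3] [0.4053 0.1189 0.017 ]
scene chip 0.66 [297.  279.8] [0.6738 0.1459 0.017 ]
scene button_top 0.6 [143.3 144.2] [ 0.4252 -0.339   0.07  ]
```

View pics/e.png

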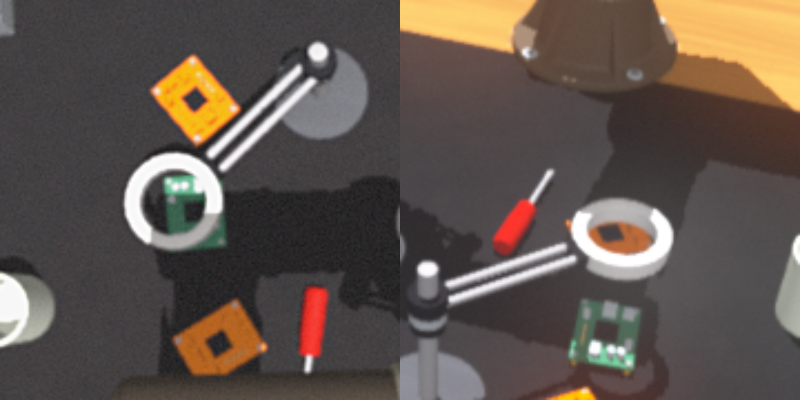

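The ring now shows whole in the top crop, centred at (174,201), with the chip inside it at (194,212). I'll check it with an ellipse fit.

Run:
```python
from h import *
# predicted ring outline vs fit
for n,z in(("top",.152),("scene",.152)):
    im=grab_frame(n);r=regions_of("ring_center",n)
    rect=[int(v) for v in boxes_of("ring_center",n)[0]["rect"]]
    print(n,"rect",rect)
im=grab_frame("top");g=cv2.cvtColor(im,cv2.COLOR_RGB2HSV)
m=((g[...,1]<45)&(g[...,2]>95)).astype(np.uint8);w=np.zeros_like(m);w[172:230,168:228]=1;m*=w
l,k,st,_=cv2.connectedComponentsWithStats(m);i=1+st[1:,4].argmax()
c=max(cv2.findContours((k==i).astype(np.uint8),0,1)[0],key=len);e=cv2.fitEllipse(cv2.convexHull(c));print(e,st[i])
r=atz("top",e[0],.152);ch=atz("top",(207.5,205.3),.017)
print("ring",r,"chip",ch,np.linalg.norm((r-ch)[:2]))
h=cv2.cvtColor(im,cv2.COLOR_RGB2HSV);d=(h[195:215,198:218,2]);print(d[:,::1])
```

```text
top rect [213, 142, 256, 180]
scene rect [224, 178, 344, 230]
((197.6765594482422, 200.26405334472656), (44.403175354003906, 45.386775970458984), 82.7391357421875) [175 178  46  45 985]
ring [0.54496831 0.1472699  0.152     ] chip [0.54646655 0.14725122 0.017     ] 0.0014983577414015164
[[236 229 200 200 219 207 188 185 202 231 255 255 252 222 239 252 248 247
  248 251]
 [196 188 181 185 195 195 198 197 191 200 221 229 207 156 214 255 249 247
  248 250]
 [147 139 136 151 176 191 196 183 154 136 133 133 126 102 178 255 251 248
  247 249]
 [125 100  97 105 132 139 138 142 112 102  98 104  95  89 154 255 252 248
  247 249]
 [130 101  96  93  98  99 100  98 101  94  97  93  92  75 131 245 253 248
  247 248]
 [130 102  97  96  90  77  79  78  77  70  67  67  64  58 131 247 254 248
  247 248]
 [102  93  97  94  81  56  50  45  56  44  45  41  35  45 141 253 253 248
  247 248]
 [ 96  98  98  94  71  49  44  44  37  41  38  36  32  44 153 255 252 248
  247 249]
 [ 93  99  96  99  81  50  36  45  46  41  41  37  34  44 172 255 251 248
  248 249]
 [100  96  98  97  74  51  43  39  39  34  43  
[... 188 characters left out ...]
 248 247
  247 218]
 [ 99  93 101 102  89  56  46  41  36  41  38  29  49 104 165 190 190 189
  190 164]
 [ 98 100  97 101  93  68  42  32  32  43  38  41  83 145 166 173 177 177
  175 149]
 [100  98 100  99  95  66  42  49  57  50  51  72 128 165 180 175 178 176
  166 140]
 [100  98  99  95  97  84  81  84  85  88  95 129 157 174 177 178 180 174
  153 127]
 [ 99  97  94  95 103  95  93  95 101 104 131 153 174 177 182 181 179 160
  136 128]
 [ 97 100  98  95  97  90  93  97 107 133 158 173 179 176 180 177 173 139
  121 118]
 [ 98  92  97 100  99  92 102 113 131 154 172 179 179 178 181 178 155 125
  106 103]
 [102 107 107 114 114 114 128 150 166 177 179 180 180 184 178 161 133 115
  101 100]]
```

Ring is within ~3 mm of the chip. Now the button.

Run:
```python
from h import *
a=grab_frame("top");b=grab_frame("scene");w=grab_frame("wrist")
U={}
for n in("top","scene","wrist"):
    for r in spot_point("button_top",n)[:2]:
        print(n,round(r["score"],2),np.round(r["uv"],1));U.setdefault(n,r["uv"])
if "top" in U and "scene" in U:print(tri(ray("top",U["top"]),ray("scene",U["scene"])))
for n,uv in(("top",(407,249)),("scene",(144,148))):print(atz(n,uv,.07))
print(calibration("wrist"))
A=cv2.resize(a[215:285,365:435],(300,300),interpolation=2);B=cv2.resize(b[130:190,115:175],(300,300),interpolation=2)
cv2.imwrite("pics/f.png",cv2.vconcat([cv2.hconcat([A,B]),cv2.resize(w,(400,300))[:, :600] if 0 else cv2.copyMakeBorder(cv2.resize(w,(400,300)),0,0,0,200,0)])[...,::-1])
```

```text
top 0.4 [409.2 248.8]
scene 0.39 [141.6 145.8]
wrist 0.53 [151.1 250.1]
(array([ 0.44512819, -0.3305434 ,  0.08056314]), np.float64(0.0017276911822751576))
[ 0.44416673 -0.32838289  0.07      ]
[ 0.43918999 -0.32935445  0.07      ]
{'camera_matrix': array([[297.31863964,   0.        , 259.45527771],
       [  0.        , 297.31863964, 186.26383772],
       [  0.        ,   0.        ,   1.        ]]), 'extrinsics': array([[ 2.49432235e-01,  9.23786368e-01,  2.90520751e-01,
         3.01068928e-01],
       [ 9.68392115e-01, -2.38104593e-01, -7.43163170e-02,
        -1.55579524e-01],
       [ 5.21924454e-04,  2.99874889e-01, -9.53978395e-01,
         3.81840295e-01],
       [ 0.00000000e+00,  0.00000000e+00,  0.00000000e+00,
         1.00000000e+00]])}
```

View pics/f.png

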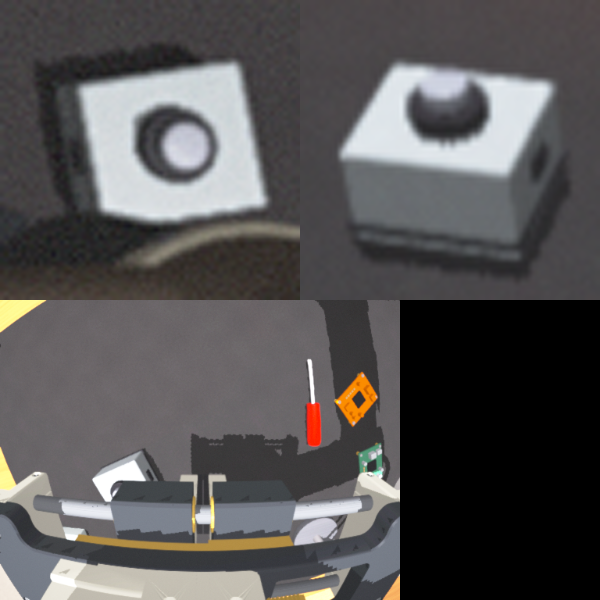

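Run:
```python
from h import *
p,e=tri(ray("top",(408.2,249.3)),ray("scene",(143,147)));print(p,e)
shift((.443,-.331,.11))
```

```text
[ 0.44362787 -0.32887606  0.07640715] 6.573245654010559e-05
t 9.7 pos [ 0.3818 -0.1765  0.2241] yaw 165.6 shift [-0.391 -0.537  0.456] twist 0.0
```

Button top is at about (0.4435, -0.330, 0.077). I'll go above it, then down to z of about 0.105.

>>> arm_command:
  commands:
    - {"tx": -0.06,"ty": -0.09,"tz": 0,"twist": 0}
    - {"tx": -0.14,"ty": -0.19,"tz": 0,"twist": 0}
    - {"tx": -0.22,"ty": -0.3,"tz": 0,"twist": 0}
    - {"tx": -0.3,"ty": -0.41,"tz": 0,"twist": 0}
    - {"tx": -0.37,"ty": -0.5,"tz": 0.06,"twist": 0}
    - {"tx": -0.39,"ty": -0.535,"tz": 0.2,"twist": 0}
    - {"tx": -0.39,"ty": -0.535,"tz": 0.34,"twist": 0}
    - {"tx": -0.39,"ty": -0.535,"tz": 0.44,"twist": 0}

```text
t: 10.37
eef_pos: [0.4417, -0.3308, 0.1109]
ee_rot: [3.141, -0.003, 2.888]
force: [0.9, 0.6, -1.6]
width: 0.0003
gripper_force: 0.0
```

>>> arm_command:
  commands:
    - {"tx": 0,"ty": 0,"tz": 0.02,"twist": 0}
    - {"tx": 0,"ty": 0,"tz": 0.04,"twist": 0}
    - {"tx": 0,"ty": 0,"tz": 0.06,"twist": 0}
    - {"tx": 0,"ty": 0,"tz": 0.08,"twist": 0}
    - {"tx": 0,"ty": 0,"tz": 0.09,"twist": 0}
    - {"tx": 0,"ty": 0,"tz": 0.09,"twist": 0}
    - {"tx": 0,"ty": 0,"tz": 0.09,"twist": 0}
    - {"tx": 0,"ty": 0,"tz": 0.09,"twist": 0}

```text
t: 11.03
eef_pos: [0.4434, -0.3304, 0.0923]
ee_rot: [-3.141, 0.001, 2.89]
force: [0.8, -0.4, -0.5]
width: 0.0005
gripper_force: 0.0
```

Run:
```python
from h import *
shift((.4435,-.330,.077))
print(get_state()["force"])
b=grab_frame("scene");a=grab_frame("top")
cv2.imwrite("pics/g.png",cv2.hconcat([cv2.resize(b[90:190,85:185],(400,400),interpolation=2),cv2.resize(a[190:290,360:460],(400,400),interpolation=2)])[...,::-1])
```

```text
t 11.03 pos [ 0.4434 -0.3304  0.0923] yaw 165.6 shift [0.    0.002 0.061] twist 0.0
[ 0.84230374 -0.3685351  -0.45541278]
```

View pics/g.png

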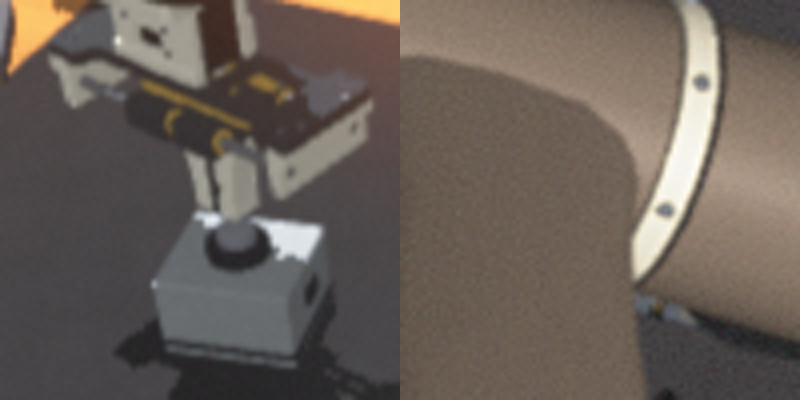

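The scene crop shows the fingertips right over the button at (238,230). I'll press slowly.

>>> arm_command:
  commands:
    - {"tx": 0,"ty": 0,"tz": 0.02,"twist": 0}
    - {"tx": 0,"ty": 0,"tz": 0.04,"twist": 0}
    - {"tx": 0,"ty": 0,"tz": 0.055,"twist": 0}
    - {"tx": 0,"ty": 0,"tz": 0.065,"twist": 0}
    - {"tx": 0,"ty": 0,"tz": 0.07,"twist": 0}
    - {"tx": 0,"ty": 0,"tz": 0.075,"twist": 0}
    - {"tx": 0,"ty": 0,"tz": 0.075,"twist": 0}
    - {"tx": 0,"ty": 0,"tz": 0.075,"twist": 0}

```text
t: 11.8
eef_pos: [0.443, -0.3304, 0.0741]
ee_rot: [-3.141, 0.0, 2.89]
force: [-3.9, 5.1, 15.6]
width: 0.0002
gripper_force: 7.6
```

Force is well above 4.5 N. I'll release in small steps to check that the spring travel is about 6 mm.

>>> arm_command:
  commands:
    - {"tx": 0,"ty": 0,"tz": -0.004,"twist": 0}
    - {"tx": 0,"ty": 0,"tz": -0.008,"twist": 0}
    - {"tx": 0,"ty": 0,"tz": -0.008,"twist": 0}
    - {"tx": 0,"ty": 0,"tz": -0.008,"twist": 0}
    - {"tx": 0,"ty": 0,"tz": -0.008,"twist": 0}
    - {"tx": 0,"ty": 0,"tz": -0.008,"twist": 0}
    - {"tx": 0,"ty": 0,"tz": -0.008,"twist": 0}
    - {"tx": 0,"ty": 0,"tz": -0.008,"twist": 0}

```text
t: 12.47
eef_pos: [0.443, -0.3304, 0.0748]
ee_rot: [3.142, 0.0, 2.89]
force: [0.7, 1.8, 4.0]
width: 0.0006
gripper_force: 2.0
```

>>> arm_command:
  commands:
    - {"tx": 0,"ty": 0,"tz": -0.004,"twist": 0}
    - {"tx": 0,"ty": 0,"tz": -0.008,"twist": 0}
    - {"tx": 0,"ty": 0,"tz": -0.008,"twist": 0}
    - {"tx": 0,"ty": 0,"tz": -0.008,"twist": 0}
    - {"tx": 0,"ty": 0,"tz": -0.008,"twist": 0}
    - {"tx": 0,"ty": 0,"tz": -0.008,"twist": 0}
    - {"tx": 0,"ty": 0,"tz": -0.008,"twist": 0}
    - {"tx": 0,"ty": 0,"tz": -0.008,"twist": 0}

```text
t: 13.13
eef_pos: [0.443, -0.3304, 0.0768]
ee_rot: [-3.142, 0.0, 2.89]
force: [0.5, 0.6, 2.8]
width: 0.0005
gripper_force: 1.5
```

>>> arm_command:
  commands:
    - {"tx": 0,"ty": 0,"tz": -0.004,"twist": 0}
    - {"tx": 0,"ty": 0,"tz": -0.008,"twist": 0}
    - {"tx": 0,"ty": 0,"tz": -0.008,"twist": 0}
    - {"tx": 0,"ty": 0,"tz": -0.008,"twist": 0}
    - {"tx": 0,"ty": 0,"tz": -0.008,"twist": 0}
    - {"tx": 0,"ty": 0,"tz": -0.008,"twist": 0}
    - {"tx": 0,"ty": 0,"tz": -0.008,"twist": 0}
    - {"tx": 0,"ty": 0,"tz": -0.008,"twist": 0}

```text
t: 13.8
eef_pos: [0.443, -0.3303, 0.0788]
ee_rot: [3.142, 0.0, 2.89]
force: [1.6, 1.2, 1.0]
width: 0.0004
gripper_force: 1.0
```

The readings follow the spring (4.0, 2.8, 1.0 N over 4 mm), and below that it was rigid, so the button was fully down. Retreating.

>>> arm_command:
  commands:
    - {"tx": 0,"ty": 0,"tz": -0.03,"twist": 0}
    - {"tx": 0,"ty": 0,"tz": -0.1,"twist": 0}
    - {"tx": 0,"ty": 0,"tz": -0.2,"twist": 0}
    - {"tx": 0,"ty": 0,"tz": -0.3,"twist": 0}
    - {"tx": 0,"ty": 0,"tz": -0.4,"twist": 0}
    - {"tx": 0,"ty": 0,"tz": -0.48,"twist": 0}
    - {"tx": 0,"ty": 0,"tz": -0.5,"twist": 0}
    - {"tx": 0,"ty": 0,"tz": -0.5,"twist": 0}

```text
t: 14.47
eef_pos: [0.4433, -0.3307, 0.2058]
ee_rot: [-3.141, 0.003, 2.89]
force: [0.1, -0.9, -0.3]
width: 0.0005
gripper_force: 0.0
```

```bash
python3 look.py
python3 - <<'E'
from h import *
im=grab_frame("top");g=cv2.cvtColor(im,cv2.COLOR_RGB2HSV)
m=((g[...,1]<45)&(g[...,2]>95)).astype(np.uint8);w=np.zeros_like(m);w[172:230,168:228]=1;m*=w
l,k,st,_=cv2.connectedComponentsWithStats(m);i=1+st[1:,4].argmax()
c=max(cv2.findContours((k==i).astype(np.uint8),0,1)[0],key=len);e=cv2.fitEllipse(cv2.convexHull(c));print(e,atz("top",e[0],.152))
print(get_state()["eef_pos"],get_state()["force"]);print(job_done())
E
```

```text
t 14.47 pos [ 0.4433 -0.3307  0.2058] yaw 165.6 shift [-0.151  1.669  0.311] twist 0.0
[ 0.05049324 -0.89623077 -0.2640673 ]
top 0.93 [198.8 201.4] [0.5435 0.1466 0.142 ] rad 0.205 ang 136.8
scene 0.72 [318.6 199.5] [0.5539 0.1498 0.142 ] rad 0.2 ang 134.1
((197.64466857910156, 200.47007751464844), (44.83369827270508, 45.38497543334961), 57.44112777709961) [0.54451794 0.14732593 0.152     ]
[ 0.44214301 -0.33005173  0.20246145] [-0.16708699  0.2244656  -0.11920129]
the job is handed in; nothing more can be done
None
```

I handed the job in: by camera measurement the ring sits about 3 mm from the chip's centre, the button was pressed fully down and came back up, and the robot is clear of everything; no verdict came back.

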